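Sort drained cannoli tubes by length into their trays

ROBOT

A 7-joint arm with a two-finger parallel gripper is mounted at the origin on a cart in front of the work surface, level with it; the furniture and walls round the work are solid. World frame = base frame: x ahead of the robot, y to its left, z up, the work surface at z = 0. Lengths are in m, angles in rad, forces in N, time in s.
With the tool pointing down it reaches from about 0.375 to 0.925 m from the base axis. Payload 3.1 kg.
Tool frame: the origin (TCP) lies between the finger pads; the fingertips stand 17 mm ahead of it and the grasp point (between the pads) lies 2 mm behind it; z points along the fingers, y is the line along which they close (so a half turn about z gives the same grasp; the last joint's range is limited). The gripper opens to 85 mm and grips with 20 to 120 N. Pads are 22 mm wide; open, the fingers measure 114 mm over their backs; the gripper's body (76 mm by 85 mm) begins 54 mm behind the grasp point. The pads swing forward as they close: fully open they stand 13 mm farther back than shut.
Start: joints at [1.183, 0.383, 0.044, 1.598, -0.018, 1.161, -0.05], TCP at [0.186, -0.623, 0.227] pointing down, gripper open.
Joint ranges: [-2.61, 2.61], [-0.41, 2.15], [-1.48, 1.57], [0, 2.5], [-1.57, 4.71], [0.05, 1.97], [-2.85, 2.85]. Speed limits (rad/s): [2.79, 2.79, 3.14, 3.14, 3.14, 3.14, 3.14].

INTERFACE

Orientations are given as a unit quaternion [x, y, z, w].
In Python, from workcell import manip gives the robot as it stands. Calls block until the motion is done:
- manip.move_ptp(position, orientation): joint-space move of the TCP to a pose.
- manip.move_linear(position, speed=0.15, attitude=None, stop_force=None): straight line of the TCP; attitude=None keeps the orientation; speed is the mean speed in m/s. With stop_force (N) it stops when the force on the tool has changed by that much, and returns True; else False.
- manip.goto_joints(angles): joint-space move.
- manip.set_gripper(opening): opening from 0.0 (shut) to 1.0 (fully open); the grip force is fixed at half the most; returns when the fingers have stopped.
- manip.hold(seconds).
- manip.solve_ik(position, orientation): joint angles nearest the present ones, or None.
- manip.get_state(): the state.
- manip.grab_frame(name): name is "scene" or "top" or "wrist"; returns the picture (384x512x3 uint8, red, green, blue); there is no depth.
- manip.camera_info(name): a dict with "K" (3x3 intrinsics, pixels), "R" (3x3) and "t" (3): a world point X has camera coordinates R X + t. Camera axes: x right, y down, z forward; pixel columns grow to the right and rows downward; lengths in m; the calibration is good to about 2 mm. A picture is of the moment at which its call begins: read the wrist's pose just before it. camera_info takes no time and is no camera call; for the wrist camera it gives the pose at the moment of the call.
A pose or a line that the arm cannot do raises manip.PlanningError and nothing moves.
- manip.sign_off(): hands the job in; it is judged then, once.
Trained networks look in the newest picture that a camera, given by its name, has taken for a name from the list of things; names that differ only in an ending like _2 or _b are one class to them, and where a whole thing is asked for, a point or a joint stands for the part that bears it (a point fixed in the world has none). Each returns a list of dicts, best first, with "p" (0 to 1); they miss things now and then, are a little off and sometimes report something else, mostly with a low value. They report only what shows in the picture. A call takes as long as a camera call. They do not tell look-alikes from the thing itself.
- manip.spot_in(name, camera): "location" ([x, y, z] in m, in world coordinates, good to about 4 mm: the middle of the surface that is visible of it).
The state is a dict: "t": time; "joint_pos": joint angles; "joint_vel": joint speeds; "effort": joint torques, N m; "tool_pos": TCP position; "ee_rot": TCP orientation; "force": force on the tool from outside, world axes, zero at the start; "wrist_torque": the same for the moment, N m; "grip_width": opening from 0.0 (shut) to 1.0 (fully open); "grasp_force": force on a finger pad.
Only numpy, scipy, OpenCV 4.12 (cv2) and the standard library are available. Lean on these libraries where they do the work, as an engineer would, in place of code of your own. Each camera call takes 0.05 s, during which the arm holds its last target. There are 200 camera calls.

TASK

Put away the two steel cannoli tubes that stand in the wooden draining block, sorted by length: the long one into the free groove of the longer tray and the short one into the free groove of the shorter tray, each in a row with the one already lying there. They can only be drawn out by their tops, so lay each down on the worktop, take it again across its middle, and set it gently down level in its groove, never end first, never held by an end and never dropped in. Leave the mug, the jar and the salt shaker alone.

Things in the scene. Friction and masses are not known exactly. Their poses are not given: they have to be found in the camera images.
- long_tube_1: long steel cannoli tube, straight, round, 24 mm in diameter and 112 mm long, 60 g; the origin is at its middle, z along its axis (either end may be up). Starts standing in one of the two outer pockets of the drain block, foot 8 mm above the worktop, its upper 42 mm out of the block.
- short_tube_1: short steel cannoli tube, straight, round, 24 mm in diameter and 94 mm long, 60 g; the origin is at its middle, z along its axis (either end may be up). Starts standing in one of the two outer pockets of the drain block, foot 8 mm above the worktop, its upper 24 mm out of the block.
- long_tube_2: long steel cannoli tube, straight, round, 24 mm in diameter and 112 mm long, 60 g; the origin is at its middle, z along its axis (either end may be up). Already lies home in the groove of the long tray at that tray's x = -25 mm.
- short_tube_2: short steel cannoli tube, straight, round, 24 mm in diameter and 94 mm long, 60 g; the origin is at its middle, z along its axis (either end may be up). Already lies home in the groove of the short tray at that tray's x = +25 mm.
- drain_block: fixed wooden draining block, 186 mm along its x, 66 mm along y, 78 mm high; origin at the centre of its underside; three square pockets, 30 mm wide and 70 mm deep, in a row at x = -60, 0 and +60 mm; the middle one is empty.
- long_tray: fixed wooden tray, 138 mm along y, 108 mm along x; origin under its centre. Floor 6 mm thick; two grooves along y at x = +25 and -25 mm, 27 mm wide, 122 mm long inside, ridge tops 14 mm and 8 mm thick end boards 26 mm above the underside. A tube lying home has its axis 18 mm above the underside. long_tube_2 lies in the groove at x = -25 mm; the other is free.
- short_tray: fixed wooden tray, 120 mm along y, 108 mm along x; origin under its centre. Floor 6 mm thick; two grooves along y at x = +25 and -25 mm, 27 mm wide, 104 mm long inside, ridge tops 14 mm and 8 mm thick end boards 26 mm above the underside. A tube lying home has its axis 18 mm above the underside. short_tube_2 lies in the groove at x = +25 mm; the other is free.
- mug: bystander: white mug on the chopping board, 82 mm in diameter, 94 mm high, origin under its centre; loose.
- jar: bystander: jar with a red lid on the worktop, about 60 mm in diameter, 86 mm high, origin under its centre; loose.
- shaker: bystander: salt shaker on the chopping board, 44 mm in diameter, 90 mm high, origin under its centre; loose.
Things that resemble listed ones, but are neither listed nor needed, are in the scene too. Leave any pink or purple look-alike of the short_tube_1 alone.

How it is judged:
By the outcome, as a careful person would: the job done as asked, in the order asked, and still so for the second after the job is handed in, with the robot touching nothing.
It also fails if it takes over 72 s, if anything falls off the work surface, if the arm or the gripper's body presses on something with over 40 N, if the wrist force passes 120 N, or if a joint passes its speed limit or range.

## Working session

There is one attempt and no reset: what is moved stays moved. The work goes in short steps, each a Python script; the robot and the scene stay as the last script left them, time stands still between calls to the robot, and variables do not carry over. Pictures are saved under pics/ and viewed, at most 10 in all, crops included, and the job is handed in when it is done.

```bash
mkdir -p pics; ls
python3 - <<'E'
from workcell import manip as m
import cv2,numpy as np
for c in("scene","top"):
    im=m.grab_frame(c);cv2.imwrite(f"pics/{c}0.png",cv2.cvtColor(im,cv2.COLOR_RGB2BGR))
    i=m.camera_info(c);print(c,np.round(i["K"],1).tolist(),np.round(i["R"],3).tolist(),np.round(i["t"],3).tolist())
    for n in["long_tube_1","short_tube_1","drain_block","long_tray","short_tray","mug","jar","shaker"]:
        for d in m.spot_in(n,c):
            X=np.array(d["location"]);u=i["K"]@(i["R"]@X+i["t"]);print(n,round(d["p"],2),X.round(3),(u[:2]/u[2]).round())
s=m.get_state();print(s["t"],s["tool_pos"],s["ee_rot"])
E
```

```text
pics
scene [[422.1, 0.0, 251.5], [0.0, 422.1, 196.0], [0.0, 0.0, 1.0]] [[-0.916, -0.402, -0.016], [-0.208, 0.507, -0.837], [0.344, -0.763, -0.548]] [0.527, 0.211, 0.905]
long_tube_1 0.76 [0.492 0.249 0.104] [239. 271.]
long_tube_1 0.54 [ 0.538 -0.139  0.029] [284. 197.]
long_tube_1 0.43 [ 0.479 -0.358  0.022] [325. 168.]
short_tube_1 0.94 [0.702 0.264 0.058] [149. 265.]
short_tube_1 0.79 [0.436 0.134 0.06 ] [285. 260.]
short_tube_1 0.71 [ 0.707 -0.205  0.054] [239. 168.]
short_tube_1 0.69 [ 0.642 -0.011  0.054] [230. 206.]
short_tube_1 0.63 [ 0.478 -0.358  0.021] [325. 168.]
short_tube_1 0.6 [0.614 0.216 0.095] [194. 249.]
long_tray 0.71 [ 0.568 -0.135  0.018] [273. 199.]
short_tray 0.72 [ 0.449 -0.363  0.013] [335. 171.]
mug 0.64 [0.752 0.12  0.095] [164. 211.]
jar 0.71 [0.638 0.085 0.059] [214. 226.]
shaker 0.84 [ 0.72  -0.09   0.079] [217. 178.]
top [[441.6, 0.0, 254.4], [0.0, 441.6, 188.2], [0.0, 0.0, 1.0]] [[-0.025, -1.0, -0.007], [-0.982, 0.026, -0.189], [0.189, 0.002, -0.982]] [-0.042, 0.593, 1.133]
long_tube_1 0.71 [ 0.538 -0.15   0.03 ] [289. 208.]
long_tube_1 0.65 [ 0.712 -0.104  0.102] [271. 140.]
long_tube_1 0.59 [ 0.575 -0.146  0.014] [287. 196.]
short_tube_1 0.7 [ 0.477 -0.369  0.023] [370. 229.]
short_tube_1 0.61 [ 0.632 -0.022  0.059] [241. 174.]
short_tube_1 0.53 [0.705 0.256 0.067] [138. 150.]
drain_block 0.86 [0.55  0.215 0.077] [152. 205.]
long_tray 0.85 [ 0.575 -0.145  0.016] [286. 196.]
short_tray 0.67 [ 0.441 -0.369  0.012] [370. 243.]
short_tray 0.33 [ 0.478 -0.367  0.024] [370. 229.]
mug 0.67 [0.763 0.106 0.089] [192. 125.]
jar 0.84 [0.632 0.062 0.087] [209. 172.]
shaker 0.51 [ 0.714 -0.103  0.105] [271. 139.]
0.9 [ 0.18578722 -0.622893    0.22697909] [9.89517119e-01 1.44415621e-01 2.06820845e-05 3.47533060e-06]
```

View pics/scene0.png

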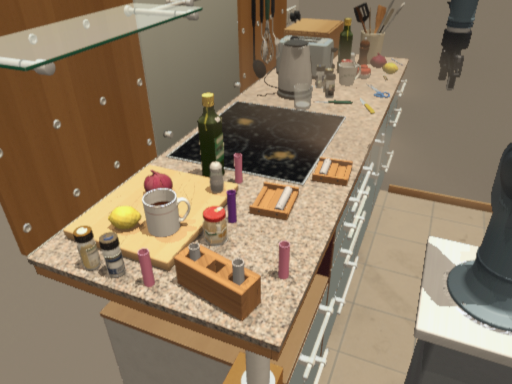

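View pics/top0.png

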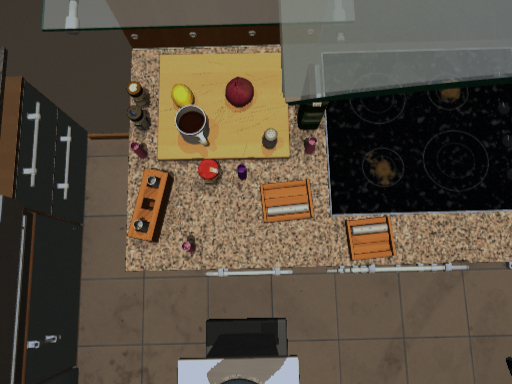

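Scene picture: the block is at about (217,280), with its tubes at (195,250) and (238,268). The long tray is at (275,200) and the short one at (333,171).
The tops of the things that could be confused, as scene pixels:
- Grey tubes in the block: (195,250) and (238,268). These are the ones I want.
- Pink look-alikes: (147,268), (283,260) and (238,168).
- Purple look-alike: (232,206).
- Spice jars: (87,250) and (112,255).
- Shaker: (216,178).
- Tubes already home in the trays.

Next I fit the block and tray silhouettes and make one close crop.

```bash
cat > fit.py <<'E'
import cv2,numpy as np
from scipy.optimize import minimize
from workcell import manip as m
C={c:m.camera_info(c) for c in("scene","top")}
def proj(X,i):
    u=(np.atleast_2d(X)@np.array(i["R"]).T+i["t"])@np.array(i["K"]).T; return u[:,:2]/u[:,2:]
def world(p,P):
    x,y,a=p;c,s=np.cos(a),np.sin(a);P=np.array(P,float)
    return np.c_[x+c*P[:,0]-s*P[:,1],y+s*P[:,0]+c*P[:,1],P[:,2]]
def box(a,b,h): return [(i*a/2,j*b/2,k) for i in(-1,1) for j in(-1,1) for k in(0,h)]
def tray(L): return [(i*.054,j*L/2,k) for i in(-1,1) for j in(-1,1) for k in(0,.026)]
def mask(im,poly):
    r=np.zeros(im.shape[:2],np.uint8);cv2.fillConvexPoly(r,np.int32(poly),1)
    g=np.where(cv2.dilate(r,np.ones((25,25)))>0,cv2.GC_PR_BGD,cv2.GC_BGD).astype(np.uint8)
    g[r>0]=cv2.GC_PR_FGD; g[cv2.erode(r,np.ones((13,13)))>0]=cv2.GC_FGD
    cv2.grabCut(im,g,None,np.zeros((1,65)),np.zeros((1,65)),5,cv2.GC_INIT_WITH_MASK)
    f=((g==1)|(g==3)).astype(np.uint8); return cv2.morphologyEx(f,cv2.MORPH_OPEN,np.ones((3,3)))
def hull(p,P,i): return cv2.convexHull(np.float32(proj(world(p,P),i)))
def fit(p0,P,ims,cams=("scene","top")):
    p=np.array(p0)
    for _ in range(2):
        M={c:mask(ims[c],hull(p,P,C[c])[:,0]) for c in cams}
        def cost(q):
            e=0
            for c in cams:
                r=np.zeros(M[c].shape,np.uint8)
                cv2.fillConvexPoly(r,np.int32(np.round(hull(q,P,C[c])*64)),255,cv2.LINE_AA,6)
                e+=np.abs(r/255.-M[c]).sum()/M[c].sum()
            return e
        r=minimize(cost,p,method="Nelder-Mead",options=dict(initial_simplex=[p]+[p+d for d in np.diag([.015,.015,.15])],xatol=1e-4,fatol=1e-4));p=r.x
    return p,r.fun
E
python3 - <<'E'
from fit import *
ims={c:cv2.imread(f"pics/{c}0.png") for c in C}
G={"block":((.55,.22,1.4),box(.186,.066,.078)),"long":((.572,-.145,0.),tray(.138)),"short":((.46,-.367,0.),tray(.12))}
vis={c:cv2.resize(ims[c],None,fx=4,fy=4,interpolation=cv2.INTER_CUBIC) for c in C}
for n,(p0,P) in G.items():
    for cams in(("top",),("scene",),("scene","top")):
        p,f=fit(p0,P,ims,cams);print(n,cams,p.round(4),round(f,3))
    for c in C: cv2.polylines(vis[c],[np.int32(hull(p,P,C[c])*4+2)],True,(0,255,0),1)
def crop(c,u,v,w=100,h=75): return vis[c][(v-h//2)*4:(v-h//2)*4+h*4,(u-w//2)*4:(u-w//2)*4+w*4]
o=np.vstack([np.hstack([crop("scene",218,270),crop("top",150,205)]),np.hstack([crop("top",288,200),crop("top",370,238)])])
cv2.imwrite("pics/c1.png",o)
E
```

```text
block ('top',) [0.5511 0.1794 1.433 ] 0.409
block ('scene',) [0.5504 0.2082 1.1094] 0.35
block ('scene', 'top') [0.5487 0.1883 1.2516] 0.807
long ('top',) [ 0.5612 -0.1383  0.0676] 0.145
long ('scene',) [ 0.5669 -0.1445  0.1112] 0.177
long ('scene', 'top') [ 0.564  -0.1437  0.0747] 0.339
short ('top',) [ 0.4482 -0.3647  0.1981] 0.298
short ('scene',) [ 0.46   -0.3686  0.08  ] 0.185
short ('scene', 'top') [ 0.4603 -0.367   0.0657] 0.461
```

View pics/c1.png

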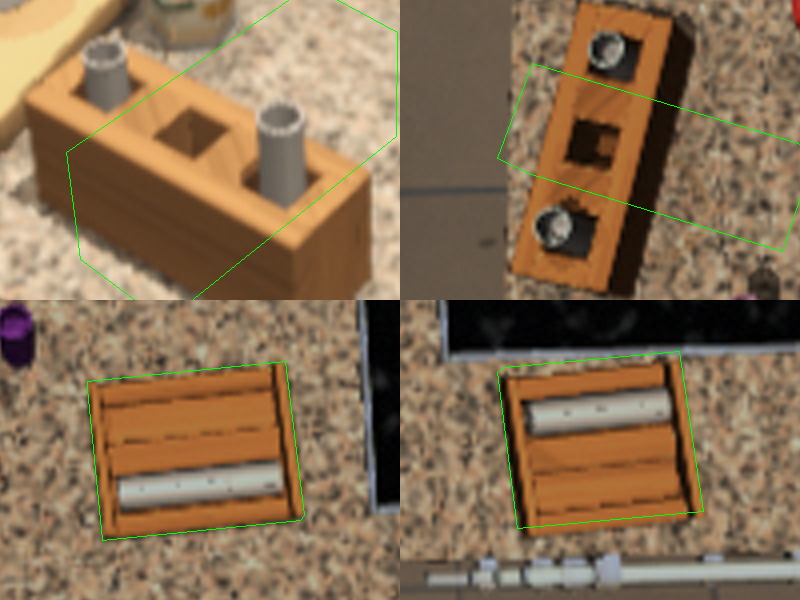

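The close crop settles the choice. The tube nearer the robot (scene 238,261; top 139,225) sticks out about twice as far, so it is the long one. The far one (scene 194,245; top 151,180) is the short one. Both are grey and no look-alike is in the block. My block yaw guess was wrong, so I refit that, then check IK for tilted grasps.

```bash
cat >> fit.py <<'E'
def tri(u,c,z):
    i=C[c];R=np.array(i["R"]);d=R.T@np.linalg.inv(i["K"])@[*u,1];o=-R.T@i["t"];return o+d*(z-o[2])/d[2]
E
python3 - <<'E'
from fit import *
from scipy.spatial.transform import Rotation as Ro
ims={c:cv2.imread(f"pics/{c}0.png") for c in C}
for cams in(("top",),("scene",),("scene","top")):
    p,f=fit((.55,.22,-.26),box(.186,.066,.078),ims,cams);print(cams,p.round(4),round(f,3),world(p,[(-.06,0,0),(.06,0,0)]).round(4)[:,:2].tolist())
for n,z,a,b in(("long",.12,(139,225),(238.5,261)),("short",.102,(151.3,180),(194.2,245))): print(n,tri(a,"top",z).round(4),tri(b,"scene",z).round(4))
i=m.camera_info("wrist");s=m.get_state();T=Ro.from_quat(s["ee_rot"]).as_matrix()
R=np.array(i["R"]);cw=-R.T@i["t"];print("wrist cam in tool",(T.T@(cw-s["tool_pos"])).round(3),(R@T).round(2).tolist(),np.round(i["K"],0).tolist())
# tilted-down poses: azimuth az of pointing direction, tilt, closing dir horizontal
def q(az,tilt,flip=0):
    z=np.array([np.cos(az)*np.sin(tilt),np.sin(az)*np.sin(tilt),-np.cos(tilt)]);y=np.array([-np.sin(az),np.cos(az),0])*(-1 if flip else 1)
    return Ro.from_matrix(np.c_[np.cross(y,z),y,z]).as_quat()
for nm,P in(("L",(.49,.24,.1)),("S",(.61,.21,.1)),("lay",(.46,.02,.03)),("lay2",(.5,.05,.03))):
  for t in(0,40,45,50):
    r=[]
    for az in range(-180,180,15):
      k=[m.solve_ik(P,q(np.radians(az),np.radians(t),f)) is not None for f in(0,1)]
      if any(k): r.append((az,*map(int,k)))
    print(nm,t,r)
E
```

```text
('top',) [ 0.5562  0.224  -0.2413] 0.069 [[0.4979, 0.2383], [0.6144, 0.2097]]
('scene',) [ 0.5579  0.2298 -0.2305] 0.055 [[0.4995, 0.2435], [0.6164, 0.2161]]
('scene', 'top') [ 0.5579  0.2263 -0.242 ] 0.155 [[0.4997, 0.2407], [0.6162, 0.2119]]
long [0.4934 0.2351 0.12  ] [0.497  0.2378 0.12  ]
short [0.6121 0.2107 0.102 ] [0.6149 0.2107 0.102 ]
wrist cam in tool [ 0.065 -0.001 -0.147] [[0.0, 1.0, -0.0], [-0.97, 0.0, -0.26], [-0.26, 0.0, 0.97]] [[274.0, 0.0, 257.0], [0.0, 274.0, 188.0], [0.0, 0.0, 1.0]]
L 0 [(-180, 1, 1), (-165, 1, 1), (-150, 1, 1), (-135, 1, 1), (-120, 1, 1), (-105, 1, 1), (-90, 1, 1), (-75, 1, 1), (-60, 1, 1), (-45, 1, 1), (-30, 1, 1), (-15, 1, 1), (0, 1, 1), (15, 1, 1), (30, 1, 1), (45, 1, 1), (60, 1, 1), (75, 1, 1), (90, 1, 1), (105, 1, 1), (120, 1, 1), (135, 1, 1), (150, 1, 1), (165, 1, 1)]
L 40 [(-180, 1, 1), (-165, 1, 1), (-150, 1, 1), (-135, 1, 1), (-120, 1, 1), (-105, 1, 1), (-90, 1, 1), (-75, 1, 1), (-60, 1, 1), (-45, 1, 1), (-30, 1, 1), (-15, 1, 1), (0, 1, 1), (15, 1, 1), (30, 1, 1), (45, 1, 1), (60, 1, 1), (75, 1, 1), (90, 1, 1), (105, 1, 1), (120, 1, 1), 
[... 3438 characters left out ...]
 1, 1), (-15, 1, 1), (30, 1, 1), (45, 1, 1), (60, 1, 1), (75, 1, 1), (90, 1, 1), (105, 1, 1), (120, 1, 1), (135, 1, 1), (150, 1, 1), (165, 1, 1)]
lay2 45 [(-180, 1, 1), (-165, 1, 1), (-150, 1, 1), (-135, 1, 1), (-120, 1, 1), (-105, 1, 1), (-90, 1, 1), (-75, 1, 1), (-60, 1, 1), (-45, 1, 1), (-30, 1, 1), (-15, 1, 0), (45, 1, 1), (60, 1, 1), (75, 1, 1), (90, 1, 1), (105, 1, 1), (120, 1, 1), (135, 1, 1), (150, 1, 1), (165, 1, 1)]
lay2 50 [(-180, 1, 1), (-165, 1, 1), (-150, 1, 1), (-135, 1, 1), (-120, 1, 1), (-105, 1, 1), (-90, 1, 1), (-75, 1, 1), (-60, 1, 1), (-45, 1, 1), (-30, 1, 1), (45, 1, 1), (60, 1, 1), (75, 1, 1), (90, 1, 1), (105, 1, 1), (120, 1, 1), (135, 1, 1), (150, 1, 1), (165, 1, 1)]
```

IK is wide open. Plan for each tube:
1. Grasp the top with the tool tilted 45° towards +y.
2. Draw it straight up.
3. Rotate −83° about world x.
4. Lay it on the worktop along y.
5. Take it again vertically across its middle and place it.

On the way I take one wrist look over the trays and one over the block.

```bash
cat > rob.py <<'E'
from fit import *
from scipy.spatial.transform import Rotation as Ro
DOWN0=np.c_[[0,1,0],[1,0,0],[0,0,-1]].astype(float)   # tool x=+y, y=+x, z down
def q(tilt=0,yaw=0,flip=False):
    """tool closing along world x (turned by yaw), tilted about world x: + points to +y"""
    M=DOWN0@np.diag([-1,-1,1]) if flip else DOWN0
    return (Ro.from_euler("z",yaw)*Ro.from_euler("x",tilt,degrees=True)*Ro.from_matrix(M)).as_quat()
def wrist(name):
    C["wrist"]=m.camera_info("wrist");im=m.grab_frame("wrist")
    cv2.imwrite(f"pics/{name}.png",cv2.cvtColor(im,cv2.COLOR_RGB2BGR));np.savez(f"pics/{name}.npz",**C["wrist"]);return im
def load(name): C["wrist"]=dict(np.load(f"pics/{name}.npz"));return cv2.imread(f"pics/{name}.png")
def st(*k): s=m.get_state();print(round(s["t"],1),np.round(s["tool_pos"],4),"grip",round(s["grip_width"],3),round(s["grasp_force"],1),"F",np.round(s["force"],1),*k)
E
python3 - <<'E'
from rob import *
for f in(False,True):
    for a,b in(((.497,.238,.1),45),((.5,.05,.03),-38),((.5,.05,.03),0),((.59,-.14,.03),0),((.44,-.365,.03),0)):
        r=m.solve_ik(a,q(b,flip=f));print(f,a,b,None if r is None else np.round(r,2))
E
```

```text
False (0.497, 0.238, 0.1) 45 [ 0.55  0.56 -0.75  2.07 -0.7   0.68  0.46]
False (0.5, 0.05, 0.03) -38 [ 0.15  0.79 -0.85  1.92  1.07  1.44 -1.27]
False (0.5, 0.05, 0.03) 0 [ 0.5   0.53 -0.8   2.05  0.54  0.78 -0.62]
False (0.59, -0.14, 0.03) 0 [ 0.59  0.61 -0.53  1.81  0.4   0.83 -0.14]
False (0.44, -0.365, 0.03) 0 [ 0.87  0.51 -0.3   1.91  0.21  0.76  0.45]
True (0.497, 0.238, 0.1) 45 [ 0.21  0.46 -0.35  2.09 -0.96  0.8  -2.48]
True (0.5, 0.05, 0.03) -38 [ 0.4   1.13 -1.26  1.91  1.35  1.8   1.76]
True (0.5, 0.05, 0.03) 0 [ 0.82  0.83 -1.25  2.04  0.95  1.03  2.23]
True (0.59, -0.14, 0.03) 0 [-0.73  1.17  1.36  1.87 -1.23  1.27 -2.1 ]
True (0.44, -0.365, 0.03) 0 [ 0.47  0.49  0.18  1.93 -0.12  0.73 -2.42]
```

Run:
```python
from rob import *
m.move_ptp((.51,-.2,.28),q()); wrist("w1"); st()
m.move_ptp((.497,.238-.03,.102+.12),q(45)); m.set_gripper(.7); wrist("w2"); st()
a=load("w1");b=load("w2")
ims={"wrist":a}
load("w1")
for n,P,p0 in(("long",tray(.138),(.568,-.144,.07)),("short",tray(.12),(.458,-.367,.09))):
    p,f=fit(p0,P,ims,("wrist",));print(n,p.round(4),round(f,3))
    cv2.polylines(a,[np.int32(hull(p,P,C["wrist"]))],True,(0,255,0),1)
load("w2")
for x,y,z in((.4965,.238,.12),(.6135,.211,.102)):
    cv2.circle(b,tuple(np.int32(proj((x,y,z),C["wrist"])[0])),2,(0,255,0),-1)
o=np.vstack([a,b]) ;cv2.imwrite("pics/o1.png",np.hstack([cv2.resize(a,(400,300),interpolation=cv2.INTER_AREA),cv2.resize(b,(400,300),interpolation=cv2.INTER_AREA)]))
```

```text
2.9 [ 0.5093 -0.2022  0.2796] grip 1.001 0.0 F [-0.6 -0.5  1. ]
4.8 [0.4971 0.2078 0.2221] grip 0.699 0.0 F [-0.5  0.3 -0.4]
long [ 0.5607 -0.1436  0.0656] 0.072
short [ 0.4623 -0.3658  0.1189] 0.153
```

View pics/o1.png

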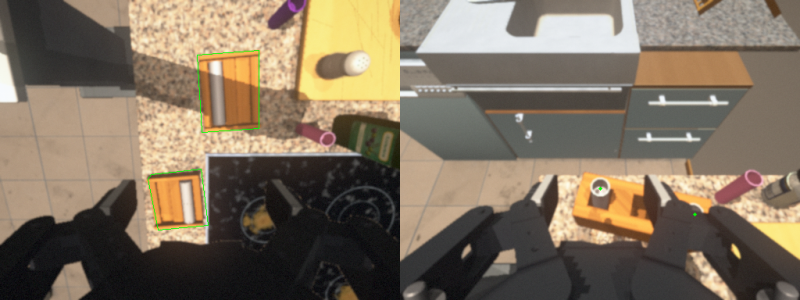

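Left panel: both trays are outlined, the long at (228,90) and the short at (177,200), each with its free groove clear. Right panel: the predicted long-tube top at (600,189) falls on the ring. I'm grasping the long tube now.

```bash
cat >> rob.py <<'E'
TD=lambda t:np.array([0,np.sin(np.radians(t)),-np.cos(np.radians(t))])
def draw(x,y,gz):
    g=np.array([x,y-.002,gz])+.002*TD(45)
    m.move_linear(g+[0,0,.04],speed=.25)
    print("hit",m.move_linear(g,speed=.06,stop_force=8)); m.set_gripper(0); st("gripped")
    m.move_linear(g+[0,0,.11],speed=.12); st("up")
    return g
E
python3 - <<'E'
from rob import *
draw(.4965,.238,.104)
im=m.grab_frame("scene");cv2.imwrite("pics/s1.png",cv2.resize(cv2.cvtColor(im[150:330,100:340],cv2.COLOR_RGB2BGR),None,fx=2,fy=2))
E
```

```text
hit False
6.5 [0.4968 0.2377 0.1032] grip 0.236 57.9 F [-0.7 -0.6  2.3] gripped
7.6 [0.4958 0.2372 0.2117] grip 0.236 58.0 F [-0.3  0.3  0. ] up
```

View pics/s1.png

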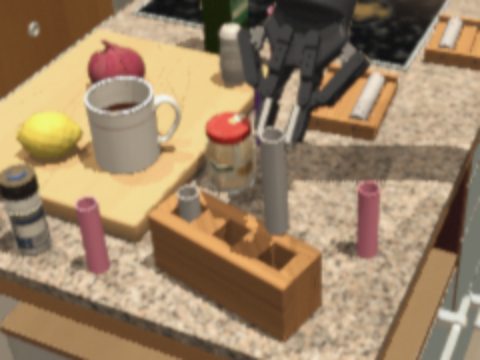

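The long tube (scene crop 275,180) is out of the block and held by its top. Now I lay it down.

```bash
cat >> rob.py <<'E'
def lay(x,y):
    A=q(-38);g=np.array([x,y,.0234])+.002*TD(-38)
    m.move_ptp(g+[0,0,.12],A); m.move_linear(g+[0,0,.025],speed=.2)
    print("hit",m.move_linear(g-[0,0,.004],speed=.03,stop_force=3)); st("laid")
    m.set_gripper(.6); m.move_linear(np.array(m.get_state()["tool_pos"])-.08*TD(-38),speed=.2); st("off")
E
python3 - <<'E'
from rob import *
lay(.51,.048)
m.move_ptp((.51,-.02,.2),q()); wrist("w3"); st()
im=m.grab_frame("top");cv2.imwrite("pics/t3.png",cv2.cvtColor(im,cv2.COLOR_RGB2BGR))
for c in("wrist","top"): print(c,[(np.round(d["location"],3),round(d["p"],2)) for d in m.spot_in("long_tube_1",c)][:4])
a=cv2.imread("pics/w3.png");cv2.imwrite("pics/o3.png",np.hstack([cv2.resize(a,(400,300)),cv2.resize(cv2.imread("pics/t3.png")[100:250,150:350],(400,300))]))
E
```

```text
hit False
10.8 [0.51   0.0468 0.018 ] grip 0.237 58.4 F [-0.2  0.6  0.7] laid
11.7 [0.5099 0.0955 0.0807] grip 0.599 0.0 F [-0.2 -0.9 -1.1] off
12.7 [ 0.5086 -0.0186  0.1983] grip 0.599 0.0 F [ 0.4  0.6 -0.3]
wrist [(array([ 0.538, -0.138,  0.03 ]), 0.64), (array([0.513, 0.007, 0.022]), 0.56), (array([ 0.72 , -0.095,  0.089]), 0.28)]
top [(array([ 0.538, -0.15 ,  0.03 ]), 0.63)]
```

View pics/o3.png

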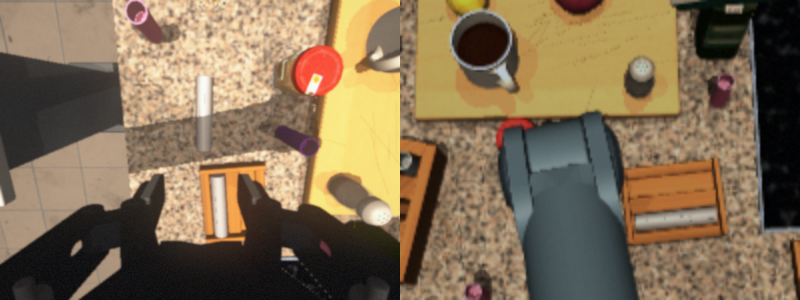

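The tube lies flat on the worktop at wrist-crop (204,113), roughly along y. I'll fit its silhouette, plus those of both resting tubes and the trays.

```bash
cat >> rob.py <<'E'
def cyl(L,zc): return [(.012*np.cos(a),s*L/2,zc+.012*np.sin(a)) for a in np.linspace(0,2*np.pi,16) for s in(-1,1)]
E
python3 - <<'E'
from rob import *
out=[]
def go(pic,n,p0,P):
    im=load(pic);p,f=fit(p0,P,{"wrist":im},("wrist",));print(pic,n,p.round(4),round(f,3))
    big=cv2.resize(im,None,fx=3,fy=3,interpolation=cv2.INTER_CUBIC);h=hull(p,P,C["wrist"])
    cv2.polylines(big,[np.int32(h*3+1)],True,(0,255,0),1)
    c=np.int32(h.mean((0,1))*3);x,y=max(c[0]-130,0),max(c[1]-150,0);t=big[y:y+300,x:x+260];out.append(cv2.copyMakeBorder(t,0,300-t.shape[0],0,260-t.shape[1],0))
go("w3","tubeL1",(.512,.007,0.),cyl(.112,.012))
go("w3","tubeL2",(.537,-.142,.06),cyl(.112,.018))
go("w1","tubeL2",(.537,-.142,.06),cyl(.112,.018))
go("w1","tubeS2",(.485,-.363,.1),cyl(.094,.018))
go("w1","long",(.5607,-.1436,.0656),tray(.138))
go("w1","short",(.461,-.366,.1),tray(.12))
cv2.imwrite("pics/o4.png",np.vstack([np.hstack(out[:3]),np.hstack(out[3:])]))
E
```

```text
w3 tubeL1 [0.5111 0.0087 0.0125] 0.258
w3 tubeL2 [ 0.529  -0.1405  0.1976] 0.476
w1 tubeL2 [ 0.5358 -0.1489  0.0489] 0.35
w1 tubeS2 [ 0.4919 -0.3618  0.1363] 0.432
w1 long [ 0.5607 -0.1434  0.0602] 0.09
w1 short [ 0.4574 -0.3664  0.0848] 0.114
```

View pics/o4.png

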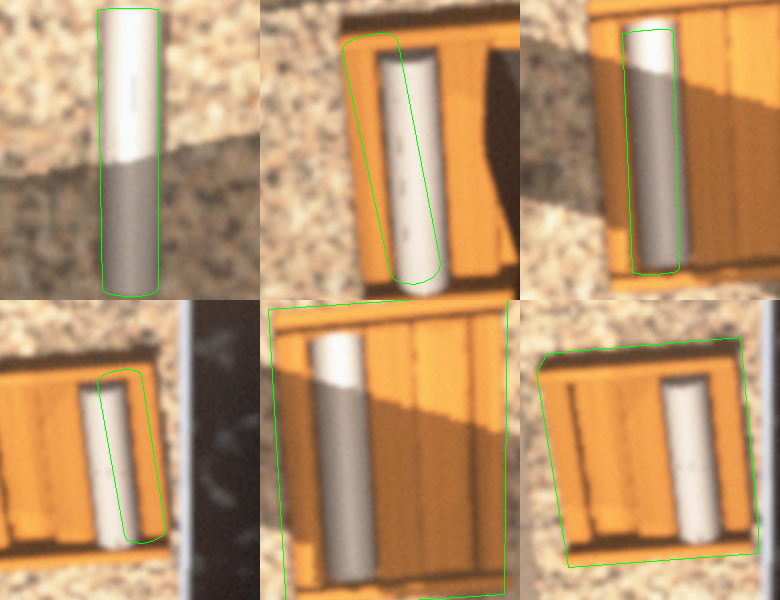

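The L1 fit is excellent. The fits of the tubes already home slipped, so I redo them with a saturation mask inside the trays.

```bash
cat >> rob.py <<'E'
def tubefit(pic,p0,P,tp,TP,thr=75):
    im=load(pic);S=cv2.cvtColor(im,cv2.COLOR_BGR2HSV)[...,1];V=im.max(2)
    r=np.zeros(S.shape,np.uint8);cv2.fillConvexPoly(r,np.int32(hull(tp,TP,C["wrist"])),1);r=cv2.erode(r,np.ones((5,5)))
    M=((S<thr)&(V>60)&(r>0)).astype(np.uint8)
    M=cv2.morphologyEx(M,cv2.MORPH_OPEN,np.ones((3,3)))
    n,l,s,_=cv2.connectedComponentsWithStats(M);M=(l==1+s[1:,4].argmax()).astype(np.uint8)
    def cost(q):
        a=np.zeros(S.shape,np.uint8);cv2.fillConvexPoly(a,np.int32(np.round(hull(q,P,C["wrist"])*64)),255,cv2.LINE_AA,6);return np.abs(a/255.-M).sum()/M.sum()
    b=min((minimize(cost,p0,method="Nelder-Mead",options=dict(initial_simplex=[p0]+[np.array(p0)+d for d in np.diag([sx*.01,sx*.01,.1])],xatol=1e-4,fatol=1e-4)) for sx in(1,-1)),key=lambda r:r.fun)
    return b.x,b.fun
E
python3 - <<'E'
from rob import *
out=[]
for pic,p0,P,tp,TP in(("w3",(.537,-.142,.06),cyl(.112,.018),(.5607,-.143,.06),tray(.138)),("w1",(.537,-.142,.06),cyl(.112,.018),(.5607,-.143,.06),tray(.138)),("w1",(.484,-.365,.09),cyl(.094,.018),(.458,-.366,.085),tray(.12))):
    p,f=tubefit(pic,p0,P,tp,TP);im=load(pic);print(pic,p.round(4),round(f,3))
    L=.138 if len(out)<2 else .12;s=.025 if len(out)<2 else -.025
    t=(p[0]+s*np.cos(p[2]),p[1]+s*np.sin(p[2]),p[2]);print(" tray",np.round(t,4))
    big=cv2.resize(im,None,fx=3,fy=3,interpolation=cv2.INTER_CUBIC);h=hull(p,P,C["wrist"])
    for hh in(h,hull(t,[(s+i*.0135,j*(L/2-.008),.014) for i in(-1,1) for j in(-1,1)],C["wrist"]),hull(t,tray(L),C["wrist"])):cv2.polylines(big,[np.int32(hh*3+1)],True,(0,255,0),1)
    c=np.int32(h.mean((0,1))*3);x,y=max(c[0]-130,0),max(c[1]-200,0);t=big[y:y+400,x:x+260];out.append(cv2.copyMakeBorder(t,0,400-t.shape[0],0,260-t.shape[1],0))
cv2.imwrite("pics/o5.png",np.hstack(out))
E
```

```text
w3 [ 0.5388 -0.1493  0.0866] 0.145
 tray [ 0.5637 -0.1471  0.0866]
w1 [ 0.5384 -0.1449  0.0977] 0.185
 tray [ 0.5633 -0.1424  0.0977]
w1 [ 0.4789 -0.3698  0.0694] 0.214
 tray [ 0.454  -0.3716  0.0694]
```

View pics/o5.png

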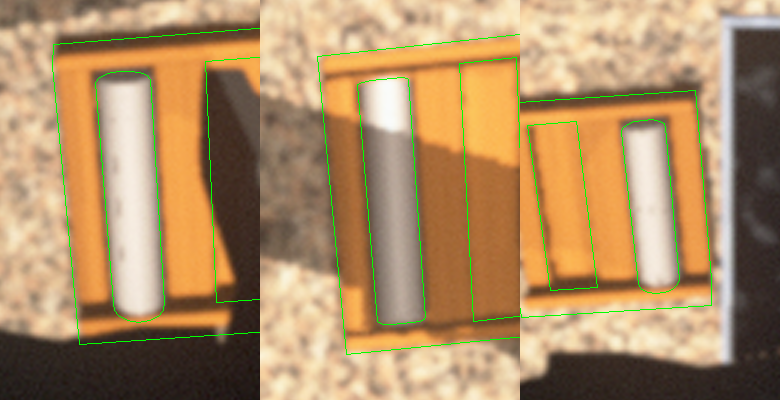

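The tubes at home now fit well, but the tray y and yaw are still a bit loose. I take one centred look at each tray, rectified to the ridge-top plane.

Run:
```python
from rob import *
m.move_ptp((.46,-.29,.26),q());m.hold(.15); wrist("w5")
m.move_ptp((.56,-.07,.26),q());m.hold(.15); wrist("w4"); st()
out=[]
for pic,t0,L,s,l in(("w4",(.563,-.144,.08),.138,-.025,.112),("w5",(.457,-.368,.08),.12,.025,.094)):
    im=load(pic);t,f=fit(t0,tray(L),{"wrist":im},("wrist",))
    p,g=tubefit(pic,world(t0,[(s,0,0)])[0][:2].tolist()+[.08],cyl(l,.018),t,tray(L))
    d=world((0,0,-p[2]),[(p[0]-t[0],p[1]-t[1],0)])[0]
    print(pic,"tray",t.round(4),round(f,3),"tube",p.round(4),round(g,3),"tube in tray frame mm",(d*1e3).round(1))
    # rectify plane z=.014, 2 px/mm... frame of nominal t0; 180x180 mm
    n=380;w=np.array([(-.095,-.095,.014),(.095,-.095,.014),(.095,.095,.014),(-.095,.095,.014)])
    H=cv2.getPerspectiveTransform(np.float32([(0,n),(n,n),(n,0),(0,0)]),np.float32(proj(world(t0,w),C["wrist"])))
    r=cv2.warpPerspective(im,H,(n,n),flags=cv2.INTER_CUBIC|cv2.WARP_INVERSE_MAP)
    for k in range(0,n,20): # 10 mm ticks
        cv2.line(r,(k+10,0),(k+10,12 if (k+10)%100==90 else 5),(0,255,0),1);cv2.line(r,(0,k+10),(12 if (k+10)%100==90 else 5,k+10),(0,255,0),1)
    for x in(-.0385,-.0115,.0115,.0385): cv2.line(r,(int(190+x*2000),100),(int(190+x*2000),280),(255,0,0),1)
    for y in(L/2-.008,-L/2+.008): cv2.line(r,(90,int(190-y*2000)),(290,int(190-y*2000)),(255,0,0),1)
    out.append(r)
cv2.imwrite("pics/o6.png",np.hstack(out))
```

```text
15.3 [ 0.5596 -0.0728  0.2598] grip 0.604 0.0 F [ 0.2 -0.5 -0.4]
w4 tray [ 0.563  -0.1481  0.0763] 0.101 tube [ 0.5385 -0.1461  0.0697] 0.174 tube in tray frame mm [-24.3   3.7   0. ]
w5 tray [ 0.4554 -0.3663  0.0976] 0.115 tube [ 0.479  -0.3672  0.0564] 0.171 tube in tray frame mm [23.5 -2.2  0. ]
```

View pics/o6.png

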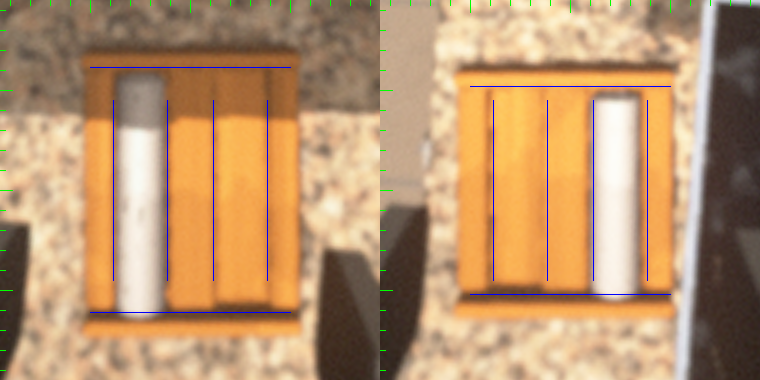

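Rectified view: yaw 0.08 fits both trays. The free grooves run from x≈214 to 269 (long tray) and from 491 to 545 (short tray), so I shift the centres by +0.7 mm and −1.7 mm. I pick up the long tube across its middle and place it.

```bash
cat >> rob.py <<'E'
LT=(.5637,-.1445,.08);ST=(.4553,-.3686,.08)
def pick(x,y,yaw):
    A=q(0,yaw);m.move_ptp((x,y,.10),A);m.move_linear((x,y,.05),speed=.2)
    print("hit",m.move_linear((x,y,.0262),speed=.05,stop_force=6));m.set_gripper(0);st("held")
    m.move_linear((x,y,.11),speed=.2)
def place(x,y,yaw):
    m.move_ptp((x,y,.11),q(0,yaw));m.move_linear((x,y,.045),speed=.12)
    m.hold(.2);print("hit",m.move_linear((x,y,.0300),speed=.012,stop_force=3));st("down")
E
python3 - <<'E'
from rob import *
pick(.5111,.0087,.0125);st("up")
x,y,_=world(LT,[(.025,0,0)])[0];place(x,y,LT[2]);print(x,y)
E
```

```text
hit False
17.6 [0.5111 0.0087 0.0263] grip -0.001 0.0 F [-0.3 -0.2 -0.5] held
18.2 [0.5107 0.0084 0.1097] grip -0.001 0.0 F [-0.7 -0.1 -0.5] up
hit False
21.2 [ 0.5887 -0.1425  0.0301] grip 0.0 0.0 F [ 0.   0.7 -0.2] down
0.5886200426575655 -0.14250213265077066
```

The gripper closed on nothing. The pads stand farther back at tube width, so the tips rode over the tube's top. I relocate the tube and take it about 5 mm lower.

```bash
sed -i 's/\.0262/pz/;s/def pick(x,y,yaw)/def pick(x,y,yaw,pz=.021)/' rob.py
python3 - <<'E'
from rob import *
m.move_linear((.5886,-.1425,.09),speed=.3);m.set_gripper(.6)
m.move_ptp((.51,-.02,.2),q());m.hold(.15);im=cv2.cvtColor(wrist("w6"),cv2.COLOR_RGB2BGR);st()
for x0 in(.49,.511,.53):
    p,f=fit((x0,.0087,.01),cyl(.112,.012),{"wrist":cv2.imread("pics/w6.png")},("wrist",));print(p.round(4),round(f,3))
d=cv2.absdiff(im,cv2.imread("pics/w3.png")).max(2)[60:220,200:330];print("diff",d.mean(),(d>60).sum())
E
```

```text
23.0 [ 0.5099 -0.0219  0.1987] grip 0.599 0.0 F [ 0.3  0.5 -0.3]
[ 0.4847  0.0032 -0.0785] 0.354
[ 0.5113  0.0093 -0.0103] 0.296
[0.5185 0.0033 0.0934] 0.459
diff 16.713990384615386 534
```

Run:
```python
from rob import *
pick(.5112,.0090,0.0);st("up")
```

```text
hit False
25.2 [0.5112 0.009  0.0211] grip -0.001 0.0 F [-0.4  0.3  0.4] held
25.8 [0.5107 0.0086 0.1096] grip 0.002 0.0 F [ 0.6 -0.7 -0.6] up
```

It missed again, although the tube hasn't visibly moved. I check where the tube is with the scene and wrist cameras together, then use the fingers to feel for the worktop while straddling it.

Run:
```python
from rob import *
m.set_gripper(.45);m.move_ptp((.51,-.02,.2),q());m.hold(.15);wrist("w7");im=m.grab_frame("scene");st()
cv2.imwrite("pics/s7.png",cv2.cvtColor(im,cv2.COLOR_RGB2BGR));s=cv2.imread("pics/s7.png");w=load("w7")
p,f=fit((.511,.009,0.),cyl(.112,.012),{"wrist":w},("wrist",));print(p.round(4),round(f,3))
P=cyl(.112,.012);W=cv2.resize(w,None,fx=2,fy=2);S=cv2.resize(s,None,fx=4,fy=4,interpolation=cv2.INTER_CUBIC)
cv2.polylines(W,[np.int32(hull(p,P,C["wrist"])*2)],True,(0,255,0),1);cv2.polylines(S,[np.int32(hull(p,P,C["scene"])*4)],True,(0,255,0),1)
c=np.int32(hull(p,P,C["scene"]).mean((0,1))*4)
cv2.imwrite("pics/o7.png",np.hstack([W[100:700,260:660],S[c[1]-300:c[1]+300,c[0]-200:c[0]+200]]))
```

```text
27.0 [ 0.5087 -0.0195  0.1985] grip 0.449 0.0 F [0.1 0.1 0.4]
[ 0.51    0.0094 -0.0267] 0.173
```

View pics/o7.png

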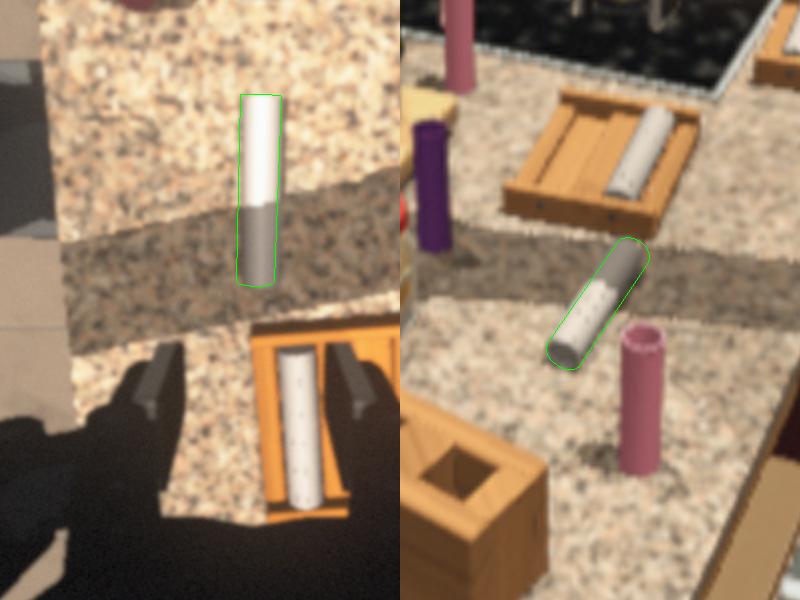

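Both cameras agree with the fit (green outline), so the error is in the finger height. I probe the worktop with the fingers at tube width beside the tube.

Run:
```python
from rob import *
m.set_gripper(.24);m.move_ptp((.568,.0,.045),q())
print("hit",m.move_linear((.568,.0,.004),speed=.04,stop_force=4));st()
z=m.get_state()["tool_pos"][2]
m.move_linear((.568,.0,.06),speed=.3)
```

```text
hit False
29.2 [5.683e-01 1.000e-04 4.300e-03] grip 0.237 0.0 F [-0.2 -0.2 -0.5]
```

There was no contact even at TCP z = 4 mm, so the tips sit well above where the data says. I probe further down, force-guarded.

Run:
```python
from rob import *
m.move_linear((.568,.0,.01),speed=.3)
print("hit",m.move_linear((.568,.0,-.025),speed=.03,stop_force=3));st()
m.move_linear((.568,.0,.04),speed=.3)
```

```text
hit True
30.5 [ 0.5685  0.     -0.004 ] grip 0.238 2.6 F [-0.6 -0.5  5.5]
```

Contact came at TCP z ≈ −4 mm at tube width, so I'll use that contact height as the reference: pick with the tips about 8 mm above the worktop, and place with them at ridge height.

```bash
sed -i 's/pz=.021/pz=.0045/;s/\.0300)/.0092)/;s/(x,y,.045)/(x,y,.024)/' rob.py; sed -i 's/(x,y,.05),speed=.2/(x,y,.03),speed=.2/' rob.py
python3 - <<'E'
from rob import *
m.set_gripper(.5)
pick(.5103,.0094,-.02);st("up")
if m.get_state()["grip_width"]>.15:
    x,y,_=world(LT,[(.025,0,0)])[0];place(x,y,LT[2])
E
```

```text
hit False
33.0 [0.5109 0.0095 0.0051] grip 0.255 61.1 F [-1.   0.2  3.8] held
33.7 [0.5093 0.009  0.1091] grip 0.259 60.6 F [-0.2  0.5 -1.1] up
hit True
36.4 [ 0.5885 -0.1424  0.0112] grip 0.256 61.3 F [-1.3 -0.3  5. ] down
```

The contact height (+6.1 mm against the pick) is exactly the tray floor, so the tube is seated. I release it and go for the short tube, feeling for the block top with the tilted tool first.

Run:
```python
from rob import *
m.set_gripper(.40);p=np.array(m.get_state()["tool_pos"]);m.move_linear(p+[0,0,.09],speed=.25);st()
m.move_ptp((.56,.13,.22),q(20)); m.move_ptp((.6135,.211,.13),q(45))
m.set_gripper(.40)
print("hit",m.move_linear((.6135,.211,.074),speed=.05,stop_force=3));st()
```

```text
37.2 [ 0.587  -0.1426  0.1005] grip 0.399 0.0 F [-1.4  0.3 -1.2]
hit True
40.1 [0.6131 0.211  0.0803] grip 0.401 2.2 F [-0.2 -1.7  5. ]
```

Contact at 80.3 mm fits the retracted-tip geometry, so I adjust y by +6 mm and z to 85 mm, then grip, draw and lay it.

Run:
```python
from rob import *
import sys
m.move_linear((.6135,.217,.085),speed=.1);m.set_gripper(0);st("gripped")
if m.get_state()["grip_width"]<.15: sys.exit()
m.move_linear((.6135,.217,.195),speed=.13);st("up")
if m.get_state()["grip_width"]<.15: sys.exit()
m.move_ptp((.56,.13,.20),q(0));m.move_ptp((.51,.041,.07),q(-38))
print("hit",m.move_linear((.51,.041,.005),speed=.04,stop_force=3));st("laid")
m.set_gripper(.5);m.move_linear(np.array(m.get_state()["tool_pos"])-.07*TD(-38),speed=.25)
m.move_ptp((.51,-.02,.2),q());m.hold(.1);wrist("w8");st()
w=load("w8")
for x0 in(.50,.511,.52):
    p,f=fit((x0,.01,0.),cyl(.094,.012),{"wrist":w},("wrist",));print(p.round(4),round(f,3))
print([(np.round(d["location"],3),round(d["p"],2)) for d in m.spot_in("short_tube_1","wrist")])
```

```text
40.6 [0.6135 0.2172 0.0851] grip 0.254 58.7 F [ 0.3 -0.5  1.5] gripped
41.6 [0.6128 0.2165 0.1938] grip 0.255 58.7 F [-0.2  0.5 -1.5] up
hit True
44.1 [0.5098 0.0409 0.0124] grip 0.256 59.6 F [0.  0.8 3. ] laid
45.9 [ 0.5089 -0.0178  0.1983] grip 0.502 0.0 F [-0.5  0.3 -0.1]
[0.5122 0.0121 0.0175] 0.292
[ 5.13e-01  1.17e-02 -5.00e-04] 0.304
[ 0.5122  0.0123 -0.0087] 0.277
[(array([0.514, 0.016, 0.02 ]), 0.74), (array([ 0.631, -0.02 ,  0.072]), 0.74)]
```

Run:
```python
from rob import *
pick(.5125,.012,0.);st("up")
if m.get_state()["grip_width"]>.15:
    x,y,_=world(ST,[(-.025,0,0)])[0];m.move_ptp((.49,-.2,.13),q(0,.08));place(x,y,ST[2])
```

```text
hit False
48.0 [0.5131 0.0122 0.005 ] grip 0.257 59.6 F [-0.2 -0.8  2.6] held
48.6 [0.5115 0.0116 0.1092] grip 0.251 59.2 F [-0.4  0.8 -1. ] up
hit True
52.3 [ 0.4303 -0.3705  0.011 ] grip 0.254 59.9 F [-0.  -0.4  4. ] down
```

The height is +6.0 mm, so it is seated on the groove floor. I release it and check both trays with the wrist camera.

Run:
```python
from rob import *
m.set_gripper(.40);p=np.array(m.get_state()["tool_pos"]);m.move_linear(p+[0,0,.09],speed=.2)
m.move_ptp((.46,-.27,.26),q());m.hold(.15);wrist("w9");m.move_ptp((.56,-.05,.26),q());m.hold(.15);wrist("w10");st()
for pic,t,L,l,s in(("w9",ST,.12,.094,-.025),("w10",LT,.138,.112,.025)):
    im=load(pic);S=cv2.cvtColor(im,cv2.COLOR_BGR2HSV)[...,1]
    for side in(s,-s):
        R=[(side+i*.02,j*(L/2-.004),.02) for i in(-1,1) for j in(-1,1)]
        c=world(t,[(side,0,0)])[0]
        p,f=tubefit(pic,[c[0],c[1],.08],cyl(l,.018),t,R)
        d=world((0,0,-t[2]),[(p[0]-t[0],p[1]-t[1],0)])[0]*1e3
        print(pic,"new" if side==s else "old","tray frame mm",d[:2].round(1),"yaw diff",round(p[2]-t[2],3),"cost",round(f,3))
```

```text
55.3 [ 0.5597 -0.0527  0.2597] grip 0.4 0.0 F [ 0.4 -0.7  0.2]
w9 new tray frame mm [-26.5  -1.6] yaw diff -0.005 cost 0.164
w9 old tray frame mm [23.9 -0.9] yaw diff -0.014 cost 0.149
w10 new tray frame mm [24.5 -1.6] yaw diff 0.02 cost 0.129
w10 old tray frame mm [-25.3   0.1] yaw diff -0.004 cost 0.159
```

Each new tube lies 50 mm from its partner, parallel to it, and inside the end boards. The gripper is clear, so I hand in.

```bash
python3 -c "
from workcell import manip as m
print(m.sign_off())"
```

```text
the job is handed in; nothing more can be done
None
```

I put the long tube in the long tray's free groove and the short tube in the short tray's, each set down level after being retaken across its middle, and handed the job in at about 55 s of the 72 s allowed. My first two tries at retaking the long tube closed on nothing, and its first laying-down was a short drop of about 1 cm on the worktop.

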